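# Ease the spring clip off a bench clamp's rod with a wooden wedge

## Task

Take the spring clip off the bench clamp's rod: pick up the wooden wedge by its handle, lay its flat underside on top of the rod and slide it along under the clip's bridge, pushing gently, until the clip, backed by the forked jaw, has spread and sits wholly on the flat of the wedge. Then lift the wedge with the clip riding on it, and set both down inside the plywood tray. Do not touch the clip with the gripper, do not force the wedge against the rod, the clip or the jaw (stay under about 15 N), and leave the other things on the bench alone.

Things in the scene. Friction and masses are not known exactly. Their poses are not given: they have to be found in the camera images.
- rod_end (a point): Domed free end of the bench clamp's level steel rod, 20 mm in diameter: the point on its axis at the very end, 75 mm above the bench. x runs along the rod from this end towards jaw and post, z up. The clamp is screwed down; its place varies. Only the clip is round the rod's front 110 mm; the iron foot below is 18 mm high. The post stands 235 mm from this end, 115 mm high.
- clip: Bright steel spring clip, 16 mm long, 30 wide, 27 high, 54 g, gripping the rod from above. Origin on the rod's axis at mid length while seated; x along the rod to the jaw, z up. Two sprung legs grip the rod 8 mm below its axis; raised 8 mm they have spread to the widest part. Off the rod they close beneath the wedge's blade and the clip hangs on it.
- clip_bridge (a point): Centre of the underside of the clip's flat bridge, 13.5 mm above the clip's origin, so 3.5 mm over the rod's top; axes as the clip. A lip at the front turns up (ends 13 mm before this point). Shoulders below it leave a channel 14 mm wide for the wedge. A push of about 2 to 3 N slides the clip along the rod; it rides up the wedge only once it is backed by the jaw.
- wedge_grip (a point): Middle of the handle of the loose wooden wedge (about 120 g, 130 mm long), 22 mm above its flat underside; starts lying flat on the bench. x to the nose, z up. Handle: block 70 mm long, 24 wide, 40 high, centred here. In front, flush with the underside, the 10 mm wide blade: a flat 12 mm high (35 to 59 mm ahead of this point), then a ramp falling to a nose 2 mm thick at 95 mm.
- wedge_nose (a point): Middle of the nose edge of the wedge, 1 mm above its underside; axes as wedge_grip. Once backed by the jaw, the clip climbs the ramp at a push of about 3 to 6 N; the push falls off when the clip's front edge reaches the flat. About 16 mm further the whole clip sits on the flat and its lip meets the handle: pushing on would crush it against the jaw.
- wedge_flat (a point): Point on the top of the wedge's flat, 47 mm in front of wedge_grip and 12 mm above the underside; axes as wedge_grip. The clamp's forked wooden jaw is pinned on the rod 0 to 60 mm behind the clip; its place is not measured. It is 25 mm thick, 115 mm high from the bench, with a cheek on each side of the rod; the blade passes through the 15 mm slot between them.
- tray_in (a point): Centre of the inner floor of the plywood tray (fixed), 5 mm above the bench. Inside it measures 150 mm along the point's x and 220 mm along its y; walls 5 mm thick, top 30 mm above the bench.
- screwdriver: Screwdriver lying on the bench, a bystander: leave alone.
- offcut: Dark wood offcut, 60 x 130 x 22 mm, a bystander: leave alone.
- jar: Glass jar, 64 mm across and 85 mm high, a bystander: leave alone.
- yellow_box: Small yellow box, 40 x 90 x 35 mm, a bystander: leave alone.
Not all that is in view belongs to the job. What is meant by the part that bears wedge_grip is not turquoise, and is the larger of those in its own colour.

How it is judged (in metres and radians):
On the way, in this order (a step that is already met when the one before it is completed fails the run):
1. the nose of the wedge is in under the clip's bridge while the clip still grips the rod (x of wedge_nose in the frame of clip between -0.004 and 0.03 m and y of wedge_nose in the frame of clip between -0.006 and 0.006 m and z of wedge_nose in the frame of clip between 0.004 and 0.0145 m and z of clip in the frame of rod_end below 0.006 m), for 0.05 s.
2. the clip, spread, sits wholly on the flat of the wedge over the rod (z of clip in the frame of rod_end between 0.007 and 0.03 m and x of clip in the frame of wedge_grip between 0.03 and 0.054 m and x of clip in the frame of rod_end above 0.07 m), for 0.2 s.
3. the clip is lifted clear of the rod, riding on the wedge (z of clip in the frame of rod_end above 0.035 m and distance between clip and wedge_flat below 0.035 m), for 0.1 s.
At the end, for the whole second after the job is handed in: The clip and the whole wedge (handle and nose) lie at rest inside the tray's walls (150 x 220 mm), down at its floor (clip origin less than 35 mm and handle centre less than 40 mm above it), released; whether the clip is still on the wedge does not matter (x of clip in the frame of tray_in between -0.075 and 0.075 m and y of clip in the frame of tray_in between -0.11 and 0.11 m and z of clip in the frame of tray_in below 0.035 m and x of wedge_grip in the frame of tray_in between -0.075 and 0.075 m and y of wedge_grip in the frame of tray_in between -0.11 and 0.11 m and z of wedge_grip in the frame of tray_in below 0.04 m and x of wedge_nose in the frame of tray_in between -0.077 and 0.077 m and y of wedge_nose in the frame of tray_in between -0.112 and 0.112 m and linear speed of clip below 0.02 m/s); the robot touches nothing.
It fails at once if the gripper touches the clip (contact force between the fingers and clip above 0.5 N).
It fails at once if the wedge is forced: more than 16 N between wedge and clip (contact force between wedge and clip above 16 N).
It fails at once if the wedge is pressed on the clamp with more than 22 N (contact force between wedge and clamp above 22 N).
It fails at once if a bystander is moved more than 30 mm (distance of any of screwdriver, offcut, jar, yellow_box from where it was at the start of the episode above 0.03 m).
It also fails if it takes over 72 s, if anything falls off the work surface, if the arm or the gripper's body presses on something with over 40 N, if the wrist force passes 120 N, or if a joint passes its speed limit or range.

## Robot

A 6-joint arm with a two-finger parallel gripper is mounted at the origin on the work surface. World frame = base frame: x ahead of the robot, y to its left, z up, the work surface at z = 0. Lengths are in mm, angles in rad, forces in N, time in s.
With the tool pointing down it reaches from about 400 to 925 mm from the base axis. Payload 12.5 kg.
Tool frame: the origin (TCP) lies midway between the tips of the shut fingers; the grasp point (between the pads) lies 19 mm behind it (env.grip_depth is the distance from the TCP to the grasp point, in mm); z points along the fingers, y is the line along which they close (so a half turn about z gives the same grasp; the last joint's range is limited). The gripper opens to 95 mm and grips with 3 to 60 N. Pads are 20 mm wide; open, the fingers measure 119 mm over their backs; the gripper's body (75 mm by 180 mm) begins 59 mm behind the grasp point.
Start: joints at [-1.317, 0.491, 1.559, -0, 1.092, -0.106], TCP at [220.079, -584.993, 175.161] pointing down, gripper open.
Joint ranges: [-3.1, 3.1], [-0.84, 2.19], [0.05, 2.79], [-1.13, 4.28], [0.06, 2.93], [-2.69, 2.69]. Speed limits (rad/s): [2.22, 2.22, 2.79, 3.14, 3.14, 3.14].

## Interface

Orientations are given as [roll, pitch, yaw] about the fixed x, y, z axes, in that order (R = Rz(yaw) Ry(pitch) Rx(roll)).
In Python, from cell import monitor, viewer, order, env gives the robot as it stands.
- The arm moves only by the tool move_arm, never from a script. Its argument "moves" is one flat list of numbers, 4 for each row, row after row: the shift along the tool's x, y, z normalised to -1 to 1, where 1 is 0.15 m, then the turn about the tool's z normalised to -1 to 1, where 1 is pi/2 rad. A call has 1 to 10 rows; each row shifts and turns the commanded pose from where the row before left it, along the tool's axes as they then stand; what a row does not reach is not made up. A row lasts 1/8 s, in which the tool goes at most 62.5 mm and 10.7 degrees, less where a joint would pass 70% of its speed; a pose out of reach is approached as far as the arm can. A call with a number of a shift or a turn outside -1 to 1 is refused whole. A call with a gripper value outside its range is refused whole. "claw" is the finger opening in mm, from 0 to 95.1, set as the call begins (left out, the last holds). The fingers move at their own pace and stop on an object; the grip force is fixed at half the most. Time passes only in rows, so rows that do not move let the fingers close. It gives the time, the measured TCP pose, the force, the opening and the grip force at its end, in the units of the state.
- monitor.state(): the state, without advancing time (a new reading comes with each control period).
- viewer.read_camera(name): name is "scene" or "top" or "wrist"; returns the picture (384x512x3 uint8, red, green, blue); there is no depth.
- viewer.camera_info(name): a dict with "K" (3x3 intrinsics, pixels), "camera_from_world" (4x4, takes a point from world to camera coordinates). Camera axes: x right, y down, z forward; pixel columns grow to the right and rows downward; lengths in mm; the calibration is good to about 2 mm. A picture is of the moment at which its call begins: read the wrist's pose just before it. camera_info takes no time and is no camera call; for the wrist camera it gives the pose at the moment of the call.
- order.job_done(): hands the job in; it is judged then, once.
The state is a dict: "t": time; "joints": joint angles; "qvel": joint speeds; "tau": joint torques, N m; "eef_pos": TCP position; "tcp_rot": TCP orientation; "ft_force": force on the tool from outside, world axes, zero at the start; "moment": the same for the moment, N m; "opening": opening from 0.0 (shut) to 1.0 (fully open); "grip_force": force on a finger pad.
Only numpy, scipy, OpenCV 4.12 (cv2) and the standard library are available. Lean on these libraries where they do the work, as an engineer would, in place of code of your own. Each camera call takes 0.05 s, during which the arm holds its last target. There are 200 camera calls.

## Working session

There is one attempt and no reset: what is moved stays moved. The work goes in short steps, Python scripts to look and compute and a tool call to move; the robot and the scene stay as the last step left them, time stands still between calls to the robot, and variables do not carry over. Pictures are saved under pics/ and viewed, at most 11 in all, crops included, and the job is handed in when it is done.

Besides the shell and the picture viewer there is one more tool, called after "Emit:" in YAML: its name, and indented under it one key for each argument. move_arm: Moves the arm, as the interface text tells. Scaled input: -1 to 1 covers 0.15 m each way for a shift and pi/2 rad each way for a turn. Its arguments: {"type":"object","properties":{"moves":{"type":"array"},"claw":{"type":"number"}},"required":["moves"]}

```bash
mkdir -p pics; ls; python3 - <<'E'
from cell import monitor, viewer, env
import cv2,numpy as np
print(monitor.state())
for n in ["scene","top"]:
    im=viewer.read_camera(n); cv2.imwrite(f"pics/{n}0.png",im[...,::-1])
    i=viewer.camera_info(n); print(n,np.round(i["K"],1).tolist(),np.round(i["camera_from_world"],3).tolist())
a=cv2.imread("pics/scene0.png");b=cv2.imread("pics/top0.png")
E
```

```text
pics
{'t': 0.0, 'joints': array([-1.31661075e+00,  4.91546012e-01,  1.55948414e+00,  5.59504527e-05,
        1.09168879e+00, -1.05593787e-01]), 'qvel': array([ 1.39552167e-06,  8.43815515e-05, -3.71059989e-04,  5.42600721e-04,
       -4.99421074e-04, -6.40012054e-04]), 'tau': array([ 1.93759042e-03, -6.12629771e+01, -2.58172345e+01,  6.92745228e-02,
        4.82738181e-02, -8.93820561e-05]), 'eef_pos': array([ 220.0056435 , -584.67617031,  174.55824313]), 'tcp_rot': array([-3.14047786e+00, -1.68054440e-04,  3.59753446e-01]), 'ft_force': array([-0.18367651, -0.18018335, -0.33880549]), 'moment': array([0.00588017, 0.01176747, 0.01318719]), 'grip_force': 0.0, 'opening': 1.0005153973950611}
scene [[394.6, 0.0, 254.5], [0.0, 394.6, 189.6], [0.0, 0.0, 1.0]] [[0.585, 0.811, 0.003, -312.154], [0.57, -0.409, -0.713, -248.744], [-0.577, 0.418, -0.702, 1424.853], [0.0, 0.0, 0.0, 1.0]]
top [[414.1, 0.0, 251.8], [0.0, 414.1, 195.7], [0.0, 0.0, 1.0]] [[0.025, -1.0, -0.012, 3.852], [-0.997, -0.024, -0.073, 568.993], [0.073, 0.014, -0.997, 1050.787], [0.0, 0.0, 0.0, 1.0]]
```

View pics/top0.png

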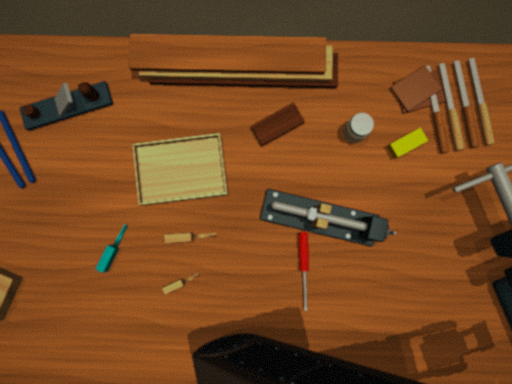

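View pics/scene0.png

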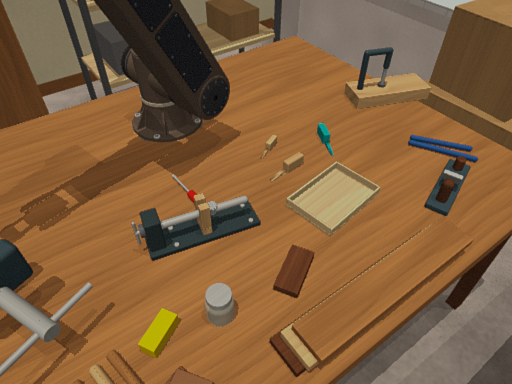

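Top view: the larger wooden wedge is at about (178..215, 237) with its nose to the right. The rod runs from its free end at about (275,207) to the post at (378,229), with the clip at about (312,214). The tray is centred near (180,169). Next, enlarged crops.

```bash
cat > h.py <<'E'
import numpy as np,cv2
from cell import monitor,viewer
def ray(info,uv):
    K=np.array(info["K"]);T=np.array(info["camera_from_world"]);R=T[:3,:3]
    return -R.T@T[:3,3], R.T@np.linalg.solve(K,[uv[0],uv[1],1.])
def onz(info,uv,z):
    o,d=ray(info,uv); return o+d*(z-o[2])/d[2]
def proj(info,p):
    K=np.array(info["K"]);T=np.array(info["camera_from_world"])
    q=K@(T[:3,:3]@np.array(p,float)+T[:3,3]); return q[:2]/q[2]
def tri(i1,u1,i2,u2):
    a,d=ray(i1,u1);b,e=ray(i2,u2)
    s=np.linalg.lstsq(np.c_[d,-e],b-a,rcond=None)[0]
    return (a+s[0]*d+b+s[1]*e)/2, np.linalg.norm(a+s[0]*d-b-s[1]*e)
E
python3 - <<'E'
import cv2,numpy as np
a=cv2.imread("pics/top0.png")
c=cv2.resize(a[180:260,150:400],None,fx=3.2,fy=3.2,interpolation=cv2.INTER_CUBIC)
b=cv2.imread("pics/scene0.png")
d=cv2.resize(b[130:260,120:320],None,fx=2.6,fy=2.6,interpolation=cv2.INTER_CUBIC)
o=np.zeros((c.shape[0]+d.shape[0],800,3),np.uint8);o[:c.shape[0],:c.shape[1]]=c;o[c.shape[0]:,:d.shape[1]]=d
cv2.imwrite("pics/c1.png",o);print(o.shape)
E
```

```text
(594, 800, 3)
```

View pics/c1.png

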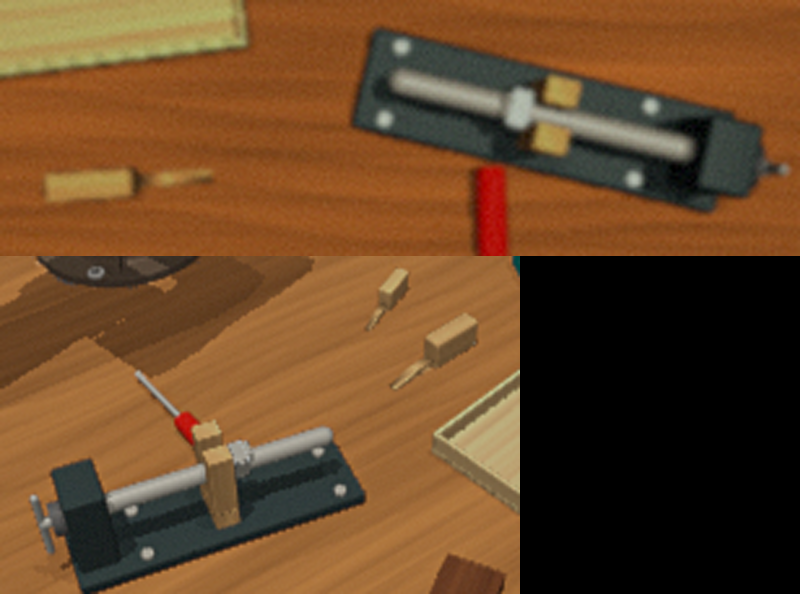

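The enlarged crop gives these top-image pixels: rod end about (272.8,205.3), rod at the post (365.6,226.6), clip (312.2,213.8). Handle centre is about (178,238) and nose (216.3,235.3). The jaw is just behind the clip.

```bash
python3 - <<'E'
from h import *
t=viewer.camera_info("top");s=viewer.camera_info("scene")
P=lambda x,y:(150+(x+.5)/3.2-.5,180+(y+.5)/3.2-.5)
S=lambda x,y:(120+(x+.5)/2.6-.5,130+(y-256+.5)/2.6-.5)
e=onz(t,P(393,81),75);f=onz(t,P(690,149),75);c=onz(t,P(519,108),88);j=onz(t,P(557,115),115)
print("rod",e,f,"yaw",np.arctan2(*(f-e)[[1,0]]),np.linalg.norm(f-e))
print("clip",c,np.linalg.norm((c-e)[:2]),"jaw",j,np.linalg.norm((j-e)[:2]))
print("rod tri",tri(t,P(391,80),s,S(331,435)))
# wedge
im=cv2.imread("pics/top0.png");hsv=cv2.cvtColor(im,cv2.COLOR_BGR2HSV)
sub=hsv[225:250,155:225];print(hsv[238,178],hsv[236,208],hsv[250,200],hsv[170,180])
m=((hsv[...,0]>=15)&(hsv[...,0]<=28)&(hsv[...,2]>115)).astype(np.uint8)
m[:225]=0;m[250:]=0;m[:,:155]=0;m[:,225:]=0
n,l,st,ce=cv2.connectedComponentsWithStats(m);print(st,ce)
h=m.copy();h[:,193:]=0
pts=cv2.findNonZero(h);r=cv2.minAreaRect(pts);print(r)
hc=onz(t,r[0],40);nose=onz(t,P(212,177),2);print("handle",hc,"nose",nose,"yaw",np.arctan2(*(nose-hc)[[1,0]]),np.linalg.norm((nose-hc)[:2]))
# tray
m=((hsv[...,0]>=18)&(hsv[...,0]<=32)&(hsv[...,2]>110)).astype(np.uint8);m[:125]=0;m[212:]=0;m[:,:120]=0;m[:,240:]=0
m=cv2.morphologyEx(m,cv2.MORPH_OPEN,np.ones((3,3)))
r=cv2.minAreaRect(cv2.findNonZero(m));print(r)
b=[onz(t,q,30) for q in cv2.boxPoints(r)];print(np.round(b));print("tray",np.mean(b,0),[np.linalg.norm(b[i]-b[i-1]) for i in range(2)])
E
```

```text
rod [543.26073556 -33.96700894  75.        ] [ 497.00501623 -260.93988084   75.        ] yaw -1.771837329437729 231.6382441436488
clip [ 524.53827355 -128.88160862   88.        ] 96.74353630709834 jaw [ 519.18790168 -153.21063994  115.        ] 121.64926989106732
rod tri (array([544.28966446, -32.3250572 ,  71.91750409]), np.float64(0.490341881112581))
[ 19 148 178] [ 17 169 140] [ 13 193 145] [ 25 122 174]
[[     0      0    512    384 196264]
 [   163    232      1      1      1]
 [   163    232     29     12    259]
 [   196    232     21      7     84]] [[255.6256318  191.42046937]
 [163.         232.        ]
 [176.89189189 237.4980695 ]
 [205.44047619 235.01190476]]
((177.0, 237.5), (28.0, 11.0), 0.0)
handle [456.83760539 204.1581449   40.        ] nose [464.79829438 109.63802702   2.        ] yaw -1.4867724579621262 94.85475873132357
((179.13848876953125, 168.6077117919922), (62.51350784301758, 89.67711639404297), 82.87498474121094)
[[697. 336.  30.]
 [732. 105.  30.]
 [571.  80.  30.]
 [537. 308.  30.]]
tray [634.13990975 207.44403691  30.        ] [np.float64(163.08879594860588), np.float64(233.11124210219438)]
```

Emit:
move_arm:
  moves: [0, 0, 0, -0.118, 0, 0, 0, -0.118, 0, 0, 0, -0.118, 0, 0, 0, -0.118, 0, 0, 0, -0.118, 0, 0, 0, -0.118, 0, 0, 0, -0.118, 0, 0.4, 0, 0, 0, 0.4, 0, 0, 0.2, 0.36, 0, 0]
  claw: 70

```text
t: 1.35
eef_pos: [392.5, -540.2, 174.2]
tcp_rot: [-3.141, -0.0, 1.656]
ft_force: [0.1, -0.8, -0.2]
opening: 0.734
grip_force: 0.0
```

Emit:
move_arm:
  moves: [0.3, 0.26, 0, 0, 0.3, 0.26, 0, 0, 0.4, 0, 0, 0, 0.4, 0, 0, 0, 0.4, 0, 0, 0, 0.4, 0, 0, 0, 0.4, 0, 0, 0, 0.4, 0, 0, 0, 0.4, 0, 0, 0, 0.4, 0, 0, 0]

```text
t: 2.6
eef_pos: [418.8, 36.3, 175.2]
tcp_rot: [3.141, 0.0, 1.657]
ft_force: [0.3, 0.2, 0.4]
opening: 0.731
grip_force: 0.0
```

Emit:
move_arm:
  moves: [0.36, 0.11, 0, 0, 0.36, 0.11, 0, 0, 0.36, 0.11, 0, 0, 0, 0, 0, 0, 0, 0, 0, 0]

```text
t: 3.22
eef_pos: [454.2, 200.0, 174.7]
tcp_rot: [-3.141, 0.0, 1.658]
ft_force: [0.8, -0.2, -0.0]
opening: 0.738
grip_force: 0.0
```

```bash
python3 - <<'E'
from h import *
print(monitor.state()["eef_pos"],monitor.state()["tcp_rot"])
i=viewer.camera_info("wrist");im=viewer.read_camera("wrist");cv2.imwrite("pics/w1.png",im[...,::-1])
np.savez("w1.npz",**{k:np.array(v) for k,v in i.items() if k in("K","camera_from_world")})
print(np.round(i["K"],1).tolist(),np.round(i["camera_from_world"],3).tolist())
E
```

```text
[454.1563442  199.98350263 174.73880531] [-3.14062679e+00  4.29927696e-04  1.65803564e+00]
[[305.3, 0.0, 261.4], [0.0, 305.3, 190.8], [0.0, 0.0, 1.0]] [[0.996, 0.087, -0.001, -470.524], [0.085, -0.967, 0.239, 127.669], [0.02, -0.238, -0.971, 427.19], [0.0, 0.0, 0.0, 1.0]]
```

View pics/w1.png

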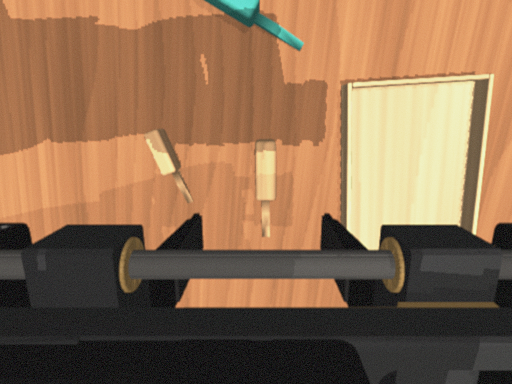

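The wedge handle spans (256..275, 140..200) with the nose at about (266,236), so it is the larger of the two.

```bash
python3 - <<'E'
from h import *
i=np.load("w1.npz");im=cv2.imread("pics/w1.png");hsv=cv2.cvtColor(im,cv2.COLOR_BGR2HSV)
sub=im[132:242,245:285];cv2.imwrite("pics/w1c.png",cv2.resize(sub,None,fx=5,fy=5,interpolation=cv2.INTER_CUBIC))
print(-i["camera_from_world"][:3,:3].T@i["camera_from_world"][:3,3])
E
```

```text
[449.16251589 266.36772952 384.03802987]
```

View pics/w1c.png

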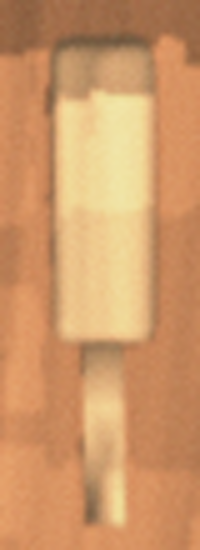

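```bash
python3 - <<'E'
from h import *
i=np.load("w1.npz");P=lambda x,y:(245+(x+.5)/5-.5,132+(y+.5)/5-.5)
a=onz(i,P(105,39),40);b=onz(i,P(105,341),40);n=onz(i,P(106,524),2)
print(a,b,n,np.linalg.norm(a-b),np.arctan2(*(a-n)[[1,0]]),np.arctan2(*(a-b)[[1,0]]))
c=(a+b)/2;print(c,np.linalg.norm((n-c)[:2]))
R=lambda y:np.array([[np.cos(y),np.sin(y)],[np.sin(y),-np.cos(y)]])
p=monitor.state()["eef_pos"];print(R(1.658)@(c-p)[:2])
E
```

```text
[455.86959776 241.15132244  40.        ] [462.20408961 171.61696501  40.        ] [468.51956299 110.58749003   2.        ] 69.82229335909277 1.6673820669134267 1.661644298327287
[459.03684369 206.38414373  40.        ] 96.26484730018339
[6.48049532 5.34379153]
```

Emit:
move_arm:
  moves: [0.043, 0.036, 0.25, -0.005, 0, 0, 0.38, 0, 0, 0, 0.38, 0, 0, 0, 0.09, 0, 0, 0, 0, 0, 0, 0, 0, 0]

```text
t: 4.03
eef_pos: [460.6, 207.1, 11.9]
tcp_rot: [3.139, -0.0, 1.665]
ft_force: [0.2, 0.0, 0.6]
opening: 0.738
grip_force: 0.0
```

Emit:
move_arm:
  moves: [0, 0, 0, 0, 0, 0, 0, 0, 0, 0, 0, 0, 0, 0, 0, 0, 0, 0, 0, 0, 0, 0, 0, 0, 0, 0, 0, 0]
  claw: 15

```text
t: 4.9
eef_pos: [459.4, 207.1, 10.1]
tcp_rot: [-3.141, 0.0, 1.665]
ft_force: [0.3, 1.3, -1.4]
opening: 0.163
grip_force: 0.0
```

```bash
python3 - <<'E'
from h import *
print(monitor.state())
im=viewer.read_camera("wrist");i=viewer.camera_info("wrist");cv2.imwrite("pics/w2.png",im[...,::-1])
E
```

```text
{'t': 4.9, 'joints': array([ 2.92338786e-01,  5.67846707e-01,  2.00760039e+00, -1.37327018e-04,
        5.66270406e-01,  1.98153679e-01]), 'qvel': array([ 0.00017131, -0.00032662, -0.00140527,  0.00137935,  0.00103382,
        0.00070979]), 'tau': array([ 4.98874680e-03, -5.41858077e+01, -1.37955505e+01,  4.70977637e-02,
        2.00576917e-02, -1.85255902e-05]), 'eef_pos': array([459.44741644, 207.07194136,  10.05049581]), 'tcp_rot': array([-3.14148474e+00,  9.67969154e-05,  1.66509734e+00]), 'ft_force': array([ 0.25637948,  1.30178476, -1.39447618]), 'moment': array([ 0.00261492, -0.12169063, -0.02821648]), 'grip_force': 0.0, 'opening': 0.16276333766501064}
```

View pics/w2.png

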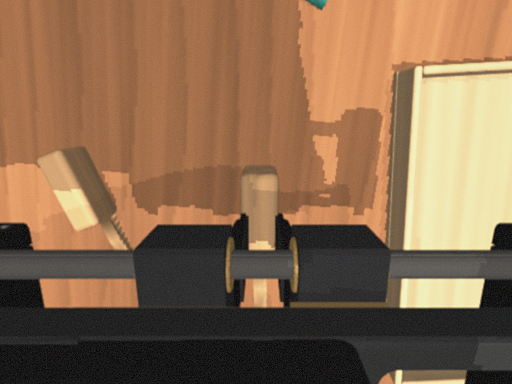

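The handle's rear end (243..277, 168) lies between the fingers, with the pads appearing to touch it. I'll close further to check for real grip force.

Emit:
move_arm:
  moves: [0, 0, 0, 0, 0, 0, 0, 0, 0, 0, 0, 0, 0, 0, 0, 0]
  claw: 0

```text
t: 5.45
eef_pos: [459.5, 207.1, 10.1]
tcp_rot: [3.142, 0.0, 1.665]
ft_force: [0.3, -1.6, -0.1]
opening: 0.006
grip_force: 0.0
```

```bash
python3 - <<'E'
from h import *
i=viewer.camera_info("wrist");im=viewer.read_camera("wrist");cv2.imwrite("pics/w3.png",im[...,::-1])
t=viewer.camera_info("top");b=viewer.read_camera("top");b=np.ascontiguousarray(b[...,::-1])
p=monitor.state()["eef_pos"]
print(proj(i,p),proj(i,p+[0,0,60]),proj(i,p+[-3.3,35,30]),proj(t,p))
o=np.zeros((600,800,3),np.uint8);o[:384,:512]=im[...,::-1]
c=cv2.resize(b[200:260,140:260],None,fx=3.5,fy=3.5);o[385:595,:420]=c;cv2.imwrite("pics/m3.png",o)
E
```

```text
[260.44101677 211.15224912] [260.14005691 245.69994395] [260.30071087 170.00899346] [178.12714698 236.13294202]
```

View pics/m3.png

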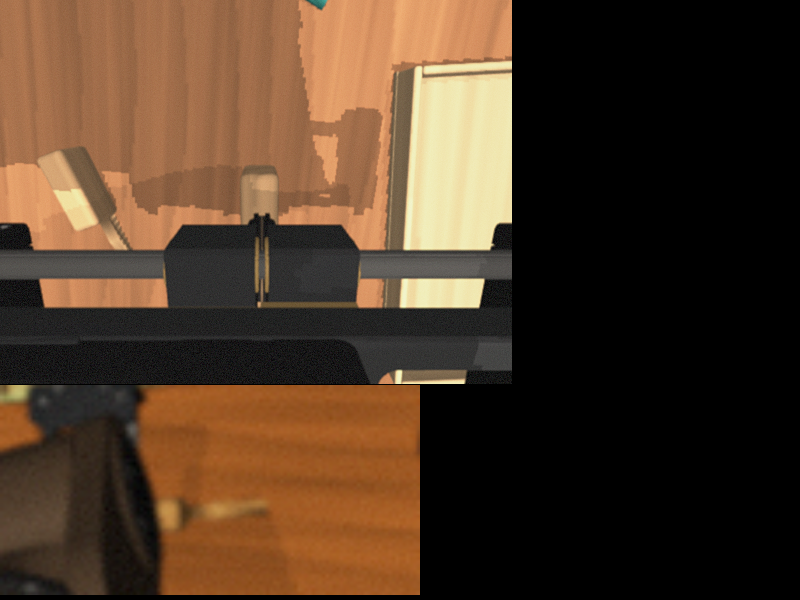

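The fingers are shut but there is no grip force. Either the tips are above the handle, or the reported z is off. I'll check from the scene camera.

```bash
python3 - <<'E'
from h import *
s=viewer.camera_info("scene");b=viewer.read_camera("scene")[...,::-1]
p=monitor.state()["eef_pos"]
u=proj(s,p);print(u,[proj(s,p+[0,0,z]) for z in (-10,19,30,78)],monitor.state()["t"])
x0,y0=int(u[0])-60,int(u[1])-60
c=cv2.resize(np.ascontiguousarray(b[y0:y0+90,x0:x0+120]),None,fx=6,fy=6,interpolation=cv2.INTER_CUBIC)
print(x0,y0);cv2.imwrite("pics/s4.png",c)
E
```

```text
[294.09211984 164.6274557 ] [array([293.86077538, 167.02411589]), array([294.53897037, 159.99821623]), array([294.80214368, 157.27181849]), array([295.99067286, 144.95900741])] 5.6
234 104
```

View pics/s4.png

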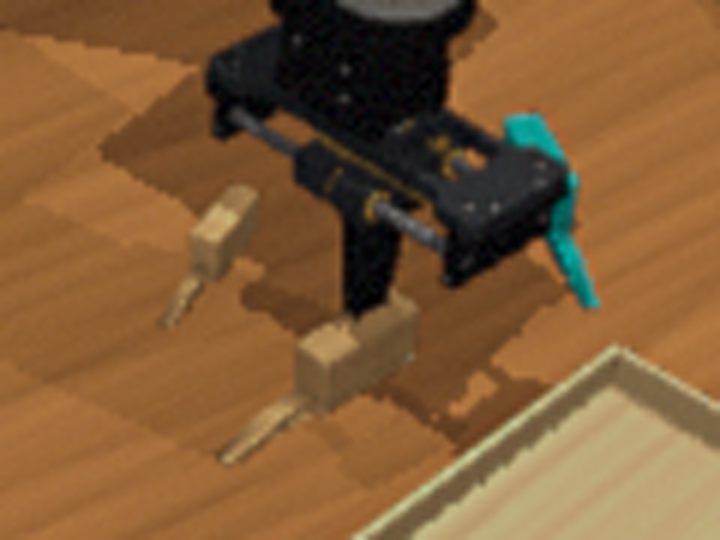

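```bash
python3 - <<'E'
from h import *
i=dict(np.load("w1.npz"));t=viewer.camera_info("top");s=viewer.camera_info("scene")
A=[(492,75),(347,84)]
for u in A: print(onz(i,u,30))
W=[(697,336,30),(537,308,30)]
print([proj(i,w) for w in W], "scene",[proj(s,w) for w in [(732,105,30),(697,336,30),(571,80,30),(537,308,30)]])
for w in [(456,240,0),(456,240,40),(462,171,40),(468,110,2)]: print(w,proj(i,w))
for dz in (0,20,30,40):
    T=np.array(i["camera_from_world"]).copy();T[:3,3]-=T[:3,:3]@[0,0,dz];j=dict(K=i["K"],camera_from_world=T)
    q=[onz(j,u,30) for u in A];print(dz,np.round(q[0]),np.round(q[1]),np.linalg.norm(q[0]-q[1]))
E
```

```text
[696.00152952 331.29445018  30.        ]
[539.74889768 308.23112692  30.        ]
[array([494.05569757,  70.51211152]), array([344.49110627,  83.99038341])] scene [array([331.81108752, 229.82499469]), array([381.58629306, 186.2038028 ]), array([285.3064402 , 197.76388616]), array([335.68946224, 160.67248836])]
(456, 240, 0) [265.20948473 137.91015959]
(456, 240, 40) [265.62278725 140.45030318]
(462, 171, 40) [265.37833852 200.29185902]
(468, 110, 2) [265.37347952 236.77716623]
0 [696. 331.  30.] [540. 308.  30.] 157.94556605052622
20 [710. 335.  30.] [545. 311.  30.] 166.86808582086357
30 [717. 337.  30.] [547. 312.  30.] 171.32934570603229
40 [724. 339.  30.] [550. 313.  30.] 175.7906055912008
```

```bash
python3 - <<'E'
from h import *
i=viewer.camera_info("wrist");print(monitor.state()["joints"],monitor.state()["opening"])
print([proj(i,w) for w in [(537,308,30),(538,308,0),(456,240,0),(456,240,40)]], onz(i,(396,72),30))
a=cv2.imread("pics/w3.png").astype(int)
print("row 190",a[190,225:295:2].tolist())
for z in (40,):print(onz(i,(242.5,195),z),onz(i,(277.5,195),z))
o,d=ray(i,(260,200));print(o)
E
```

```text
[ 2.92349848e-01  5.67759899e-01  2.00758875e+00 -1.56783693e-04
  5.66226573e-01  1.98153971e-01] 0.003148135981130652
[array([409.26174391,  68.61393343]), array([389.86555542,  75.40480385]), array([259.95410345, 163.26521582]), array([259.67313653, 173.39291586])] [529.68618821 305.44526653  30.        ]
row 190 [[64, 92, 135], [62, 90, 133], [59, 89, 126], [59, 87, 126], [58, 88, 126], [65, 94, 133], [61, 95, 137], [63, 93, 136], [82, 114, 147], [92, 130, 165], [95, 133, 174], [95, 135, 172], [91, 130, 167], [92, 127, 162], [86, 122, 158], [89, 124, 162], [95, 133, 172], [98, 141, 181], [103, 149, 195], [110, 155, 198], [107, 154, 196], [109, 152, 195], [110, 152, 196], [111, 158, 204], [112, 158, 204], [103, 142, 184], [88, 122, 158], [73, 108, 157], [72, 106, 153], [73, 109, 158], [74, 109, 158], [75, 110, 157], [72, 108, 157], [73, 107, 157], [72, 104, 153]]
[446.85996839 225.74922482  40.        ] [468.01823498 227.75535639  40.        ]
[453.7967438  273.34459238 219.42320568]
```

```bash
python3 - <<'E'
from cell import env
print(env.grip_depth,[a for a in dir(env) if a[0]!='_'])
E
```

```text
18.8 ['IKError', 'grip_depth']
```

Emit:
move_arm:
  moves: [0, 0, -0.03, 0, 0, 0, -0.03, 0, 0, 0, 0, 0, 0, 0, 0, 0, 0, 0, 0, 0, 0, 0, 0, 0]
  claw: 60

```text
t: 6.35
eef_pos: [459.4, 207.1, 19.0]
tcp_rot: [-3.141, 0.0, 1.665]
ft_force: [0.9, -0.5, 0.4]
opening: 0.577
grip_force: 0.0
```

Emit:
move_arm:
  moves: [0, 0, 0.06, 0, 0, 0, 0.02, 0, 0, 0, 0.02, 0, 0, 0, 0, 0, 0, 0, 0, 0]

```text
t: 6.98
eef_pos: [459.5, 207.1, 4.2]
tcp_rot: [3.141, 0.0, 1.665]
ft_force: [0.6, -0.3, -0.8]
opening: 0.63
grip_force: 0.0
```

Emit:
move_arm:
  moves: [0, 0, 0.015, 0, 0, 0, 0.015, 0, 0, 0, 0, 0, 0, 0, 0, 0]

```text
t: 7.48
eef_pos: [459.5, 207.1, -0.4]
tcp_rot: [3.142, 0.0, 1.665]
ft_force: [0.1, 0.5, 0.4]
opening: 0.627
grip_force: 0.0
```

Emit:
move_arm:
  moves: [0, 0, 0.01, 0, 0, 0, 0.01, 0, 0, 0, 0, 0]

```text
t: 7.85
eef_pos: [459.4, 207.1, -3.5]
tcp_rot: [-3.141, 0.0, 1.665]
ft_force: [0.5, -0.6, 0.6]
opening: 0.63
grip_force: 0.0
```

Reported z is negative with no contact, so the fingertips are really about 30 mm higher than reported. Continuing down with care.

Emit:
move_arm:
  moves: [0, 0, 0.02, 0, 0, 0, 0.02, 0, 0, 0, 0.02, 0, 0, 0, 0.02, 0, 0, 0, 0, 0, 0, 0, 0, 0]

```text
t: 8.6
eef_pos: [459.5, 207.1, -15.4]
tcp_rot: [3.142, 0.0, 1.665]
ft_force: [0.3, -0.9, -0.1]
opening: 0.628
grip_force: 0.0
```

Emit:
move_arm:
  moves: [0, 0, 0, 0, 0, 0, 0, 0, 0, 0, 0, 0, 0, 0, 0, 0, 0, 0, 0, 0, 0, 0, 0, 0]
  claw: 10

```text
t: 9.35
eef_pos: [459.3, 207.1, -15.4]
tcp_rot: [-3.141, 0.0, 1.665]
ft_force: [-0.5, 0.2, 0.2]
opening: 0.251
grip_force: 29.9
```

It holds 24 mm at 30 N, but high on the handle. I'll open, go 9 mm deeper and regrip.

Emit:
move_arm:
  moves: [0, 0, 0, 0, 0, 0, 0, 0, 0, 0, 0.02, 0, 0, 0, 0.02, 0, 0, 0, 0.02, 0, 0, 0, 0, 0]
  claw: 45

```text
t: 10.1
eef_pos: [459.3, 207.0, -24.7]
tcp_rot: [-3.141, 0.0, 1.665]
ft_force: [0.4, 0.1, 0.2]
opening: 0.473
grip_force: 0.0
```

Emit:
move_arm:
  moves: [0, 0, 0, 0, 0, 0, 0, 0, 0, 0, 0, 0, 0, 0, 0, 0, 0, 0, 0, 0]
  claw: 10

```text
t: 10.72
eef_pos: [459.4, 207.1, -24.3]
tcp_rot: [3.142, 0.0, 1.665]
ft_force: [0.1, 0.1, 0.9]
opening: 0.251
grip_force: 30.0
```

Emit:
move_arm:
  moves: [0, 0, -0.2, 0.05, 0, 0, -0.27, 0.069, 0, 0, -0.27, 0.069, -0.216, 0.145, 0, 0, -0.216, 0.145, 0, 0, -0.216, 0.145, 0, 0, -0.216, 0.145, 0, 0, -0.216, 0.145, 0, 0, -0.216, 0.145, 0, 0]

```text
t: 11.85
eef_pos: [548.8, -10.7, 86.5]
tcp_rot: [-3.141, 0.0, 1.37]
ft_force: [0.2, 0.1, -0.6]
opening: 0.253
grip_force: 30.0
```

Emit:
move_arm:
  moves: [0, 0, 0, 0, 0, 0, 0, 0]

```text
t: 12.1
eef_pos: [548.0, -9.1, 86.4]
tcp_rot: [-3.141, 0.0, 1.369]
ft_force: [0.2, 0.3, -1.3]
opening: 0.248
grip_force: 30.0
```

```bash
python3 - <<'E'
from h import *
p=monitor.state();print(p["eef_pos"],p["tcp_rot"])
t=viewer.camera_info("top");s=viewer.camera_info("scene")
a=viewer.read_camera("top")[...,::-1];b=viewer.read_camera("scene")[...,::-1]
cv2.imwrite("pics/top5.png",a);cv2.imwrite("pics/scene5.png",b)
c=cv2.resize(np.ascontiguousarray(a[185:245,235:395]),None,fx=5,fy=5,interpolation=cv2.INTER_CUBIC)
d=cv2.resize(np.ascontiguousarray(b[165:240,130:290]),None,fx=4,fy=4,interpolation=cv2.INTER_CUBIC)
o=np.zeros((600,800,3),np.uint8);o[:300,:800]=c;o[300:,:640]=d;cv2.imwrite("pics/m5.png",o)
E
```

```text
[548.01032543  -9.13831377  86.38565264] [-3.14079844e+00  2.22511252e-05  1.36946790e+00]
```

View pics/m5.png

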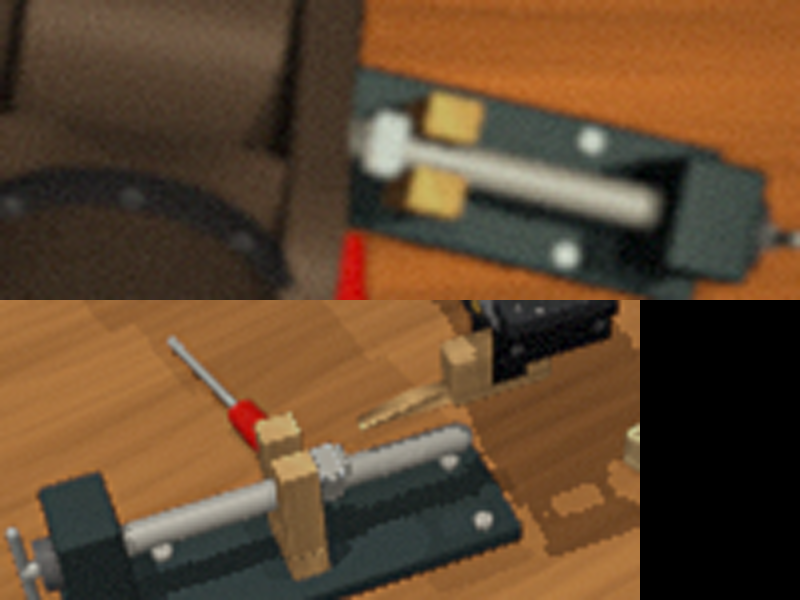

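Scene crop: the wedge is held level, nose at (361,424) in the crop, and the clip is close to the jaw. The arm hides the rod in the top view, so I'll look at the rod with the wrist camera from a laterally offset spot.

Emit:
move_arm:
  moves: [0, 0, -0.2, 0, 0, 0, -0.2, 0, -0.29, 0.11, 0, 0, -0.29, 0.11, 0, 0, -0.29, 0.11, 0, 0, 0, 0, 0, 0, 0, 0, 0, 0, 0, 0, 0, 0]

```text
t: 13.2
eef_pos: [570.8, -145.8, 146.7]
tcp_rot: [-3.141, -0.0, 1.371]
ft_force: [0.0, -0.1, -1.2]
opening: 0.25
grip_force: 30.0
```

```bash
python3 - <<'E'
from h import *
s=viewer.camera_info("scene")
p=np.array([548.01,-9.14,86.4]);d=np.array([-np.cos(1.3695),-np.sin(1.3695),0])
for dz in (14.3,24.3,34.3): print("nose pred",proj(s,p+95*d+[0,0,dz+1]))
p=monitor.state();print(p["eef_pos"],p["tcp_rot"])
i=viewer.camera_info("wrist");im=viewer.read_camera("wrist")[...,::-1]
cv2.imwrite("pics/w6.png",im);np.savez("w6.npz",**{k:np.array(v) for k,v in i.items() if k in("K","camera_from_world")},p=p["eef_pos"])
print(im[100:230:20,120:400:4].mean(2).astype(int).tolist())
E
```

```text
nose pred [220.87072951 198.36942775]
nose pred [220.64493582 195.61528274]
nose pred [220.41594633 192.82215659]
[ 570.84467107 -145.77251203  146.71373997] [-3.14141629e+00 -5.62758649e-05  1.37146195e+00]
[[136, 138, 133, 135, 130, 140, 145, 135, 137, 137, 125, 132, 133, 128, 135, 75, 78, 77, 80, 86, 175, 191, 203, 183, 156, 86, 88, 88, 86, 90, 87, 87, 90, 96, 61, 132, 128, 128, 124, 129, 125, 128, 138, 146, 139, 145, 139, 151, 150, 173, 183, 175, 179, 183, 183, 184, 192, 178, 182, 176, 177, 185, 181, 179, 175, 181, 186, 181, 180, 172], [133, 138, 133, 133, 131, 126, 141, 143, 140, 137, 136, 128, 137, 139, 127, 96, 81, 80, 80, 79, 170, 185, 205, 183, 155, 99, 88, 91, 87, 90, 91, 90, 88, 86, 64, 123, 130, 127, 170, 167, 171, 170, 148, 134, 145, 142, 143, 138, 150, 191, 189, 181, 173, 186, 181, 183, 186, 191, 176, 181, 172, 180, 187, 182, 178, 181, 185, 181, 181, 172], [170, 184, 177, 180, 186, 167, 177, 174, 189, 187, 133, 136, 130, 124, 139, 125, 79, 81, 79, 80, 164, 180, 205, 185, 161, 109, 90, 85, 88, 83, 87, 90, 93, 86, 71, 122, 124, 127, 130, 125, 120, 131, 132, 137, 138, 141,
[... 807 characters left out ...]
6], [168, 169, 170, 165, 160, 157, 150, 166, 170, 168, 163, 158, 169, 173, 115, 105, 109, 104, 104, 109, 97, 220, 234, 242, 129, 106, 109, 108, 102, 110, 136, 160, 154, 147, 143, 157, 188, 180, 186, 184, 175, 125, 157, 148, 167, 170, 161, 170, 187, 184, 180, 188, 190, 185, 185, 178, 189, 188, 187, 188, 185, 179, 178, 185, 183, 181, 172, 187, 179, 157], [162, 158, 168, 168, 171, 168, 156, 158, 148, 165, 170, 164, 162, 214, 217, 216, 216, 211, 212, 97, 86, 217, 229, 239, 222, 219, 216, 139, 34, 23, 137, 156, 156, 147, 143, 154, 165, 169, 163, 166, 147, 107, 19, 27, 155, 164, 168, 170, 180, 180, 185, 182, 186, 186, 185, 183, 179, 190, 188, 187, 189, 177, 182, 187, 187, 181, 177, 182, 136, 119]]
```

View pics/w6.png

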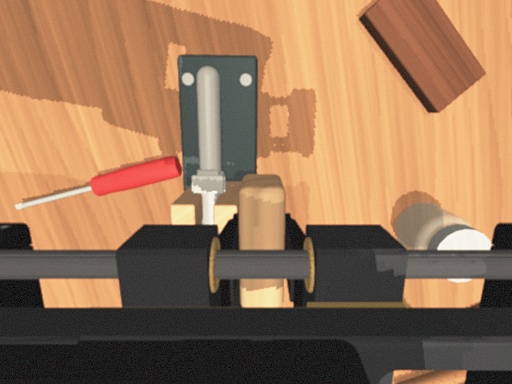

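The wrist view shows the rod at columns 199–217 (end at row 66), the clip at about (209,183) and the held handle centred near column 262. The clip is against or very close to the jaw. Now fitting the rod axis.

```bash
python3 - <<'E'
from h import *
i=dict(np.load("w6.npz"));im=cv2.imread("pics/w6.png");g=cv2.GaussianBlur(im,(3,3),0).astype(float)
# rod: bright low-saturation between dark base
hsv=cv2.cvtColor(im,cv2.COLOR_BGR2HSV)
g1=cv2.GaussianBlur(cv2.cvtColor(im,cv2.COLOR_BGR2GRAY),(1,5),0).astype(float)
L=[];C=[]
for r in range(80,150,3):
    row=g1[r,185:235];d=np.diff(row);a=186+np.argmax(row[1:20]>125);
    k=np.argmax(d[:22]);m=22+np.argmin(d[22-5:]) -5
    L.append((r,185.5+k,185.5+m))
L=np.array(L);print(L[::4].tolist())
mid=(L[:,1]+L[:,2])/2;c=np.polyfit(L[:,0],mid,1);print("resid",np.std(mid-np.polyval(c,L[:,0])))
P=[onz(i,(np.polyval(c,r),r),77) for r in (75,175)]
d=(P[0]-P[1]);yaw=np.arctan2(d[1],d[0]);print(P,"rod back yaw",yaw)
e=onz(i,(207.5,66),75);cl=onz(i,(209,171),92);print("end",e,"lip",cl,np.linalg.norm((cl-e)[:2]))
hb=onz(i,(262,178),211)
def lat(p,yaw,q): # along tool x,y from p
    v=(q-p)[:2];return v@[np.cos(yaw),np.sin(yaw)],v@[np.sin(yaw),-np.cos(yaw)]
print("tool->rod end",lat(i["p"],1.3715,e),"P",[lat(i["p"],1.3715,q) for q in P],"lip",lat(i["p"],1.3715,cl),"handle",lat(i["p"],1.3715,hb))
E
```

```text
[[80.0, 196.5, 219.5], [92.0, 196.5, 219.5], [104.0, 197.5, 219.5], [116.0, 197.5, 219.5], [128.0, 198.5, 219.5], [140.0, 198.5, 220.5]]
resid 0.21448877542335393
[array([546.06415432, -37.92734092,  77.        ]), array([ 527.60031567, -123.51121062,   77.        ])] rod back yaw 1.3583132532025806
end [547.48153893 -30.51293475  75.        ] lip [ 530.43567787 -117.51830251   92.        ] 88.65943491581348
tool->rod end (np.float64(108.35272022469526), np.float64(-45.71973446576805)) P [(np.float64(100.80446052928689), np.float64(-45.641162130200186)), (np.float64(13.259162484654754), np.float64(-46.79566672864204))] lip (np.float64(19.694791742031228), np.float64(-45.20290107463108)) handle (np.float64(37.43047858900733), np.float64(1.0016914832232136))
```

Emit:
move_arm:
  moves: [0.289, -0.104, 0, 0.005, 0.289, -0.104, 0, 0, 0.289, -0.105, 0, 0, 0, 0, 0.25, 0, 0, 0, 0.2, 0, 0, 0, 0.08, 0, 0, 0, 0, 0, 0, 0, 0, 0]

```text
t: 14.25
eef_pos: [552.2, -10.3, 68.1]
tcp_rot: [3.14, -0.0, 1.362]
ft_force: [-0.3, 0.2, -0.4]
opening: 0.255
grip_force: 30.0
```

```bash
python3 - <<'E'
from h import *
p=monitor.state();print(p["eef_pos"],p["tcp_rot"],p["ft_force"],p["moment"])
i=dict(np.load("w6.npz"));e=np.array([547.5,-30.5]);y=p["tcp_rot"][2];v=(e-p["eef_pos"][:2])
print("rod end in tool",v@[np.cos(y),np.sin(y)],v@[np.sin(y),-np.cos(y)])
b=viewer.read_camera("scene")[...,::-1];cv2.imwrite("pics/scene7.png",b)
c=cv2.resize(np.ascontiguousarray(b[175:235,175:275]),None,fx=8,fy=8,interpolation=cv2.INTER_CUBIC);cv2.imwrite("pics/m7.png",c)
E
```

```text
[552.23782222 -10.33081818  68.13712844] [ 3.14001730e+00 -4.71884201e-05  1.36197782e+00] [-0.26960131  0.15071185 -0.39376663] [-0.07660243 -0.16770785 -0.04380704]
rod end in tool -20.713207655193393 -0.45374385027328046
```

View pics/m7.png

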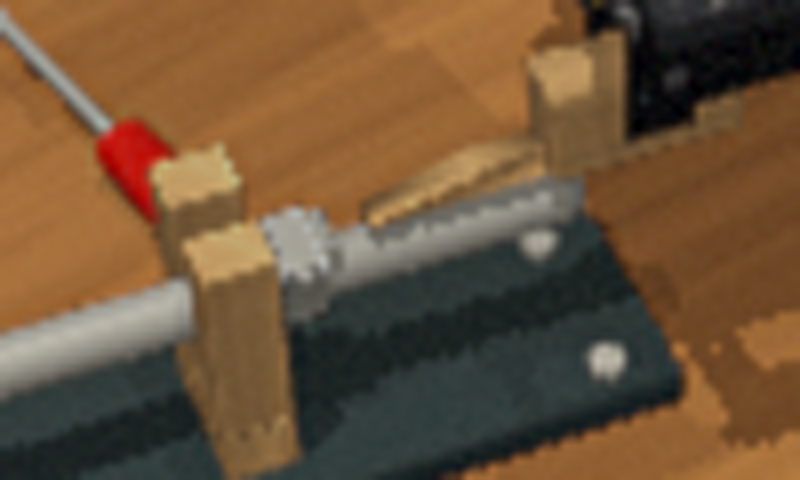

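The scene crop shows the blade just above the rod with its nose at about (367,215) in the crop, a short gap before the clip, and the clip against the jaw. I'll use a numeric check of lateral alignment from saved scene frames.

```bash
python3 - <<'E'
from h import *
s=viewer.camera_info("scene");st=monitor.state();p=st["eef_pos"];y=st["tcp_rot"][2]
d=np.array([-np.cos(y),-np.sin(y),0]);l=np.array([np.sin(y),-np.cos(y),0])
nose=p+95*d+[0,0,25.3];print("nose pred",proj(s,nose),"obs 220.6,201.4")
# rod edges in scene0, sample perpendicular profiles along predicted axis under current tool line, z=75
g=cv2.GaussianBlur(cv2.imread("pics/scene0.png"),(3,3),0);hsv=cv2.cvtColor(g,cv2.COLOR_BGR2HSV).astype(np.float32)
sat=hsv[...,1]
off=[]
for a in list(range(30,75,3))+list(range(150,200,5)):
    q=p+d*(a+21)+0;q[2]=75
    u=proj(s,q);t=proj(s,q+d)-u;t/=np.linalg.norm(t);n=np.array([-t[1],t[0]]);n*=np.sign(n[1])
    k=np.arange(-9,9.01,.1).astype(np.float32);pts=(u+np.outer(k,n)).astype(np.float32)
    prof=cv2.remap(g,pts[:,0].reshape(1,-1),pts[:,1].reshape(1,-1),cv2.INTER_LINEAR)[0].astype(float)
    br=prof[:,0] # blue: bright only on steel
    m=br>105
    c=np.where(m)[0]; c=c[(abs(k[c])<6)]
    if len(c): off.append((a,k[c[0]],k[c[-1]]))
off=np.array(off);print(np.round(off,1).tolist())
q=p+d*80;q[2]=75;t=proj(s,q+d)-proj(s,q);t/=np.linalg.norm(t);n=np.array([-t[1],t[0]]);n*=np.sign(n[1])
print("px/mm lateral",(proj(s,q+l)-proj(s,q))@n,"z",(proj(s,q+[0,0,1])-proj(s,q))@n,"nose err",(np.array([220.6,201.4])-proj(s,nose))@n)
E
```

```text
nose pred [221.42636213 201.59516421] obs 220.6,201.4
[[30.0, -4.4, 1.4], [33.0, -4.4, 1.4], [36.0, -4.4, 1.4], [39.0, -4.4, 1.4], [42.0, -4.4, 1.4], [45.0, -4.4, 1.4], [48.0, -4.4, 1.4], [51.0, -4.5, 1.4], [54.0, -4.5, 1.4], [57.0, -4.5, 1.4], [60.0, -4.5, 1.4], [63.0, -4.5, 1.4], [66.0, -4.4, 1.4], [69.0, -4.5, 1.4], [72.0, -4.5, 1.4], [150.0, -4.6, 1.4], [155.0, -4.6, 1.4], [160.0, -4.6, 1.4], [165.0, -4.7, 1.4], [170.0, -4.6, 1.4], [175.0, -4.7, 1.4], [180.0, -4.6, 1.4], [185.0, -4.6, 1.4], [190.0, -4.7, 1.4], [195.0, -4.6, 1.3]]
px/mm lateral 0.28645166157912366 z -0.25698926534567695 nose err -0.43312681529553454
```

Emit:
move_arm:
  moves: [0, -0.01, 0.02, 0, 0, 0, 0.01, 0, 0, 0, 0, 0, 0, 0, 0, 0]

```text
t: 14.8
eef_pos: [550.2, -10.0, 62.7]
tcp_rot: [3.142, 0.0, 1.362]
ft_force: [-0.1, -0.6, -1.0]
opening: 0.251
grip_force: 30.0
```

Emit:
move_arm:
  moves: [0, 0, 0.007, 0, 0, 0, 0.006, 0, 0, 0, 0, 0, 0, 0, 0, 0]

```text
t: 15.3
eef_pos: [550.2, -10.0, 60.7]
tcp_rot: [3.142, 0.0, 1.362]
ft_force: [-0.4, -0.4, -0.1]
opening: 0.253
grip_force: 30.0
```

Emit:
move_arm:
  moves: [0, 0, 0.004, 0, 0, 0, 0, 0, 0, 0, 0, 0]

```text
t: 15.68
eef_pos: [550.3, -9.9, 60.5]
tcp_rot: [3.141, 0.0, 1.362]
ft_force: [-1.5, 0.3, 5.3]
opening: 0.248
grip_force: 30.0
```

Emit:
move_arm:
  moves: [0, 0, 0.004, 0, 0, 0, 0, 0, 0, 0, 0, 0]

```text
t: 16.05
eef_pos: [550.4, -9.9, 60.3]
tcp_rot: [3.141, -0.0, 1.362]
ft_force: [-3.2, 1.4, 9.7]
opening: 0.251
grip_force: 30.0
```

Emit:
move_arm:
  moves: [0, 0, -0.006, 0, 0, 0, 0, 0, 0, 0, 0, 0]

```text
t: 16.42
eef_pos: [550.3, -10.0, 60.5]
tcp_rot: [3.141, 0.0, 1.362]
ft_force: [-0.1, 0.8, 3.7]
opening: 0.247
grip_force: 30.0
```

Emit:
move_arm:
  moves: [-0.01, 0, 0, 0, -0.01, 0, 0, 0, -0.01, 0, 0, 0, -0.01, 0, 0, 0, -0.01, 0, 0, 0, -0.01, 0, 0, 0, 0, 0, 0, 0]

```text
t: 17.3
eef_pos: [548.3, -19.0, 60.4]
tcp_rot: [3.141, 0.0, 1.362]
ft_force: [0.8, 1.4, 5.3]
opening: 0.251
grip_force: 30.0
```

Emit:
move_arm:
  moves: [-0.01, 0, -0.003, 0, -0.01, 0, 0, 0, -0.01, 0, 0, 0, -0.01, 0, 0, 0, -0.01, 0, 0, 0, -0.01, 0, 0, 0, 0, 0, 0, 0]

```text
t: 18.18
eef_pos: [546.4, -27.7, 60.8]
tcp_rot: [-3.142, 0.0, 1.362]
ft_force: [-0.0, -0.3, -0.7]
opening: 0.254
grip_force: 30.0
```

Emit:
move_arm:
  moves: [-0.008, 0, 0, 0, -0.008, 0, 0, 0, -0.008, 0, 0, 0, -0.008, 0, 0, 0, 0, 0, 0, 0]

```text
t: 18.8
eef_pos: [545.3, -32.4, 60.7]
tcp_rot: [-3.141, 0.0, 1.362]
ft_force: [0.2, 0.2, -3.2]
opening: 0.253
grip_force: 30.0
```

Emit:
move_arm:
  moves: [-0.008, 0, 0, 0, -0.008, 0, 0, 0, -0.008, 0, 0, 0, -0.008, 0, 0, 0, 0, 0, 0, 0]

```text
t: 19.42
eef_pos: [544.4, -37.1, 60.8]
tcp_rot: [-3.141, 0.0, 1.362]
ft_force: [0.4, 1.0, -5.3]
opening: 0.249
grip_force: 30.0
```

Emit:
move_arm:
  moves: [-0.008, 0, 0, 0, -0.008, 0, 0, 0, -0.008, 0, 0, 0, 0, 0, 0, 0]

```text
t: 19.92
eef_pos: [543.6, -40.6, 60.8]
tcp_rot: [-3.141, 0.0, 1.362]
ft_force: [0.8, 0.6, -5.4]
opening: 0.247
grip_force: 30.0
```

Emit:
move_arm:
  moves: [-0.008, 0, 0, 0, -0.008, 0, 0, 0, -0.008, 0, 0, 0, -0.008, 0, 0, 0, 0, 0, 0, 0]

```text
t: 20.55
eef_pos: [542.7, -45.3, 60.8]
tcp_rot: [-3.142, 0.0, 1.362]
ft_force: [1.4, 4.2, -5.9]
opening: 0.251
grip_force: 30.0
```

Emit:
move_arm:
  moves: [-0.008, 0, 0, 0, -0.008, 0, 0, 0, -0.008, 0, 0, 0, 0, 0, 0, 0]

```text
t: 21.05
eef_pos: [541.9, -49.0, 60.8]
tcp_rot: [-3.142, 0.0, 1.362]
ft_force: [-0.4, 2.4, -5.6]
opening: 0.248
grip_force: 30.0
```

Emit:
move_arm:
  moves: [-0.008, 0, 0, 0, -0.008, 0, 0, 0, -0.008, 0, 0, 0, -0.008, 0, 0, 0, 0, 0, 0, 0]

```text
t: 21.68
eef_pos: [540.9, -53.6, 60.8]
tcp_rot: [3.142, 0.0, 1.362]
ft_force: [0.7, 2.0, -5.7]
opening: 0.25
grip_force: 30.0
```

Emit:
move_arm:
  moves: [-0.008, 0, 0, 0, -0.008, 0, 0, 0, -0.008, 0, 0, 0, 0, 0, 0, 0]

```text
t: 22.18
eef_pos: [540.2, -57.1, 60.8]
tcp_rot: [3.142, 0.0, 1.362]
ft_force: [0.5, 2.2, -6.1]
opening: 0.252
grip_force: 30.0
```

Emit:
move_arm:
  moves: [-0.008, 0, 0, 0, -0.008, 0, 0, 0, -0.008, 0, 0, 0, 0, 0, 0, 0]

```text
t: 22.68
eef_pos: [539.5, -60.7, 60.9]
tcp_rot: [3.141, 0.0, 1.362]
ft_force: [0.2, 2.7, -4.8]
opening: 0.249
grip_force: 30.0
```

Emit:
move_arm:
  moves: [-0.008, 0, 0, 0, -0.008, 0, 0, 0, -0.008, 0, 0, 0, 0, 0, 0, 0]

```text
t: 23.18
eef_pos: [538.7, -64.1, 60.8]
tcp_rot: [3.141, 0.0, 1.362]
ft_force: [1.0, 1.3, -4.8]
opening: 0.251
grip_force: 30.0
```

Emit:
move_arm:
  moves: [-0.008, 0, 0, 0, -0.008, 0, 0, 0, -0.008, 0, 0, 0, 0, 0, 0, 0]

```text
t: 23.68
eef_pos: [538.0, -67.7, 60.9]
tcp_rot: [3.141, 0.0, 1.362]
ft_force: [0.5, 1.1, -3.4]
opening: 0.253
grip_force: 30.0
```

```bash
python3 - <<'E'
from h import *
s=viewer.camera_info("scene");st=monitor.state();print(st["eef_pos"],st["ft_force"],st["moment"])
b=viewer.read_camera("scene")[...,::-1];cv2.imwrite("pics/scene8.png",b)
for f in ("scene0","scene7","scene8"):
    im=cv2.imread(f"pics/{f}.png")
    m=((im.min(2)>150)).astype(np.uint8);m[:175]=0;m[235:]=0;m[:,:195]=0;m[:,225:]=0
    n,l,stt,ce=cv2.connectedComponentsWithStats(m)
    k=[j for j in range(1,n) if stt[j,4]>6];print(f,[(stt[j].tolist(),np.round(ce[j],1).tolist()) for j in k])
e=np.array([546,-31,75.]);d=np.array([-np.cos(1.364),-np.sin(1.364),0])
for x in (95,101,107): print(x,[np.round(proj(s,e+d*x+[0,0,z]),1).tolist() for z in (13,21)])
E
```

```text
[538.00234985 -67.6856998   60.88573343] [ 0.52867681  1.0574046  -3.38300668] [ 0.41214239 -0.10347543  0.03713707]
scene0 [([211, 201, 5, 7, 14], [213.1, 203.9]), ([218, 203, 7, 4, 18], [221.0, 204.5]), ([195, 211, 3, 4, 8], [195.9, 212.2])]
scene7 [([208, 201, 8, 8, 37], [211.5, 204.9]), ([195, 211, 3, 4, 9], [195.9, 212.4])]
scene8 []
95 [[213.4, 205.1], [213.2, 202.9]]
101 [[211.2, 205.8], [211.0, 203.6]]
107 [[209.0, 206.5], [208.7, 204.3]]
```

Push has fallen off, so the clip's front edge is on the flat. About 12–13 mm to go, slower near the end.

Emit:
move_arm:
  moves: [-0.008, 0, 0, 0, -0.008, 0, 0, 0, -0.008, 0, 0, 0, -0.008, 0, 0, 0, -0.008, 0, 0, 0, 0, 0, 0, 0]

```text
t: 24.48
eef_pos: [536.8, -73.6, 60.9]
tcp_rot: [3.141, 0.0, 1.362]
ft_force: [-0.7, -0.8, -2.6]
opening: 0.251
grip_force: 30.0
```

Emit:
move_arm:
  moves: [-0.008, 0, 0, 0, -0.008, 0, 0, 0, -0.008, 0, 0, 0, 0, 0, 0, 0]

```text
t: 24.98
eef_pos: [536.0, -77.1, 60.9]
tcp_rot: [3.141, 0.0, 1.362]
ft_force: [-1.0, 1.0, -2.0]
opening: 0.252
grip_force: 30.0
```

Emit:
move_arm:
  moves: [-0.008, 0, 0, 0, 0, 0, 0, 0, 0, 0, 0, 0]

```text
t: 25.35
eef_pos: [535.8, -78.1, 60.9]
tcp_rot: [3.141, 0.0, 1.362]
ft_force: [0.7, 0.2, -1.9]
opening: 0.251
grip_force: 30.0
```

Emit:
move_arm:
  moves: [-0.008, 0, 0, 0, 0, 0, 0, 0, 0, 0, 0, 0]

```text
t: 25.72
eef_pos: [535.5, -79.3, 60.8]
tcp_rot: [3.142, 0.0, 1.362]
ft_force: [0.6, 0.2, -2.0]
opening: 0.257
grip_force: 30.0
```

Emit:
move_arm:
  moves: [-0.006, 0, 0, 0, 0, 0, 0, 0, 0, 0, 0, 0]

```text
t: 26.1
eef_pos: [535.4, -80.2, 60.9]
tcp_rot: [3.141, 0.0, 1.362]
ft_force: [-0.3, -0.8, -1.8]
opening: 0.25
grip_force: 30.0
```

Emit:
move_arm:
  moves: [-0.005, 0, 0, 0, 0, 0, 0, 0, 0, 0, 0, 0]

```text
t: 26.48
eef_pos: [535.2, -80.9, 60.8]
tcp_rot: [3.142, 0.0, 1.362]
ft_force: [-0.1, -0.5, -2.0]
opening: 0.249
grip_force: 30.0
```

Emit:
move_arm:
  moves: [-0.005, 0, 0, 0, 0, 0, 0, 0, 0, 0, 0, 0]

```text
t: 26.85
eef_pos: [535.0, -81.6, 60.8]
tcp_rot: [-3.142, 0.0, 1.362]
ft_force: [-0.2, 0.5, -1.7]
opening: 0.247
grip_force: 30.0
```

Emit:
move_arm:
  moves: [-0.004, 0, 0, 0, 0, 0, 0, 0, 0, 0, 0, 0]

```text
t: 27.22
eef_pos: [534.9, -82.2, 60.8]
tcp_rot: [3.142, 0.0, 1.362]
ft_force: [0.4, -0.3, -1.2]
opening: 0.252
grip_force: 30.0
```

Emit:
move_arm:
  moves: [0, 0, -0.01, 0, 0, 0, -0.01, 0, 0, 0, -0.015, 0, 0, 0, -0.015, 0, 0, 0, -0.02, 0, 0, 0, -0.02, 0, 0, 0, -0.03, 0, 0, 0, -0.03, 0, 0, 0, 0, 0]

```text
t: 28.35
eef_pos: [535.1, -82.2, 83.7]
tcp_rot: [3.141, 0.0, 1.362]
ft_force: [0.1, 0.2, -1.7]
opening: 0.251
grip_force: 30.0
```

Emit:
move_arm:
  moves: [0, 0, -0.04, 0, 0, 0, -0.06, 0, 0, 0, -0.06, 0, 0, 0, -0.06, 0, 0, 0, -0.06, 0, 0, 0, -0.06, 0, 0, 0, -0.04, 0, 0, 0, 0, 0, 0, 0, 0, 0]

```text
t: 29.48
eef_pos: [534.7, -82.2, 140.1]
tcp_rot: [-3.141, 0.0, 1.362]
ft_force: [0.9, -0.2, -2.1]
opening: 0.249
grip_force: 30.0
```

```bash
python3 - <<'E'
from h import *
st=monitor.state();print(st["eef_pos"],st["ft_force"],st["moment"])
s=viewer.camera_info("scene");b=viewer.read_camera("scene")[...,::-1];cv2.imwrite("pics/scene9.png",b)
p=st["eef_pos"];y=st["tcp_rot"][2];d=np.array([-np.cos(y),-np.sin(y),0])
q=p+48*d+[0,0,24.3+13];u=proj(s,q);print(u)
m=b.astype(int);x,yv=map(int,u)
for r in range(yv-8,yv+8,2): print([tuple(m[r,c]) for c in range(x-10,x+12,3)])
# greyness count near old clip place and on wedge
g=lambda c,w:int(((m[c[1]-w:c[1]+w,c[0]-w:c[0]+w].max(2)-m[c[1]-w:c[1]+w,c[0]-w:c[0]+w].min(2))<25).sum())
print("grey at wedge",g((x,yv),7))
# tray refine with own measures
E
```

```text
[534.74447286 -82.1598687  140.07161489] [ 0.88877812 -0.17755096 -2.05079457] [-0.00171484 -0.03730614  0.00884131]
[208.59270488 179.98661726]
[(np.int64(57), np.int64(112), np.int64(164)), (np.int64(57), np.int64(106), np.int64(159)), (np.int64(53), np.int64(105), np.int64(159)), (np.int64(60), np.int64(110), np.int64(164)), (np.int64(56), np.int64(103), np.int64(156)), (np.int64(95), np.int64(146), np.int64(183)), (np.int64(93), np.int64(144), np.int64(184)), (np.int64(68), np.int64(108), np.int64(141))]
[(np.int64(51), np.int64(102), np.int64(155)), (np.int64(60), np.int64(108), np.int64(162)), (np.int64(57), np.int64(107), np.int64(161)), (np.int64(55), np.int64(102), np.int64(156)), (np.int64(56), np.int64(105), np.int64(158)), (np.int64(75), np.int64(119), np.int64(154)), (np.int64(71), np.int64(114), np.int64(151)), (np.int64(58), np.int64(92), np.int64(122))]
[(np.int64(55), np.int64(109), np.int64(162)), (np.int64(53), np.int64(105), np.int64(158)), (np.int64(48), np.int64(97), np.int64(153)), (np.int64(58), np.int64(90), np.int64(134)), (np.int64(66), np.int64(111), np.in
[... 1298 characters left out ...]
np.int64(92), np.int64(140), np.int64(178)), (np.int64(88), np.int64(137), np.int64(176)), (np.int64(141), np.int64(152), np.int64(154)), (np.int64(119), np.int64(125), np.int64(130)), (np.int64(53), np.int64(92), np.int64(124)), (np.int64(53), np.int64(87), np.int64(111)), (np.int64(56), np.int64(89), np.int64(120))]
[(np.int64(86), np.int64(134), np.int64(172)), (np.int64(87), np.int64(135), np.int64(172)), (np.int64(57), np.int64(94), np.int64(124)), (np.int64(90), np.int64(92), np.int64(92)), (np.int64(69), np.int64(71), np.int64(71)), (np.int64(58), np.int64(116), np.int64(174)), (np.int64(57), np.int64(110), np.int64(166)), (np.int64(61), np.int64(111), np.int64(168))]
grey at wedge 74
```

The clip is riding on the wedge (grey at the predicted place; fz matches both weights). Carrying it to the tray.

Emit:
move_arm:
  moves: [0, 0, 0, -0.04, 0, 0, 0, -0.06, 0, 0, 0, -0.07, 0, 0, 0, -0.057, 0.08, 0.04, 0, 0, 0.16, 0.075, 0, 0, 0.2, 0.095, 0, 0, 0.2, 0.095, 0, 0, 0.2, 0.095, 0, 0, 0.2, 0.095, 0, 0]

```text
t: 30.78
eef_pos: [585.5, 85.0, 140.1]
tcp_rot: [-3.141, -0.0, 1.716]
ft_force: [-0.2, -1.3, -1.2]
opening: 0.248
grip_force: 30.0
```

Emit:
move_arm:
  moves: [0.2, 0.095, 0, 0, 0.2, 0.095, 0, 0, 0.2, 0.095, 0, 0, 0.2, 0.095, 0, 0, 0.12, 0.055, 0, 0, 0.05, 0.02, 0, 0, 0, 0, 0, 0, 0, 0, 0, 0]

```text
t: 31.78
eef_pos: [631.3, 236.1, 140.4]
tcp_rot: [-3.141, 0.0, 1.718]
ft_force: [0.1, -0.2, -1.5]
opening: 0.253
grip_force: 30.0
```

```bash
python3 - <<'E'
from h import *
st=monitor.state();print(st["eef_pos"],st["tcp_rot"],st["ft_force"])
p=st["eef_pos"];y=st["tcp_rot"][2];v=np.array([630.6,236.7])-p[:2];print(v@[np.cos(y),np.sin(y)],v@[np.sin(y),-np.cos(y)])
E
```

```text
[631.34661482 236.1461113  140.36054863] [-3.14140641e+00  2.61129285e-04  1.71755045e+00] [ 0.06274324 -0.2072998  -1.5078615 ]
0.6571108456118796 -0.657595403686842
```

Down: 140 → about 0 reported, then creep.

Emit:
move_arm:
  moves: [0, 0, 0.08, 0, 0, 0, 0.16, 0, 0, 0, 0.16, 0, 0, 0, 0.16, 0, 0, 0, 0.16, 0, 0, 0, 0.12, 0, 0, 0, 0.06, 0, 0, 0, 0.02, 0, 0, 0, 0, 0, 0, 0, 0, 0]

```text
t: 33.02
eef_pos: [631.8, 237.1, 3.0]
tcp_rot: [3.14, -0.0, 1.719]
ft_force: [-0.1, -0.5, -2.1]
opening: 0.252
grip_force: 30.0
```

Emit:
move_arm:
  moves: [0, 0, 0.01, 0, 0, 0, 0.01, 0, 0, 0, 0.01, 0, 0, 0, 0, 0, 0, 0, 0, 0]

```text
t: 33.65
eef_pos: [631.5, 237.0, -2.2]
tcp_rot: [-3.142, 0.0, 1.719]
ft_force: [0.6, 0.2, -2.0]
opening: 0.252
grip_force: 30.0
```

Emit:
move_arm:
  moves: [0, 0, 0.01, 0, 0, 0, 0.01, 0, 0, 0, 0, 0, 0, 0, 0, 0]

```text
t: 34.15
eef_pos: [631.5, 237.0, -5.2]
tcp_rot: [-3.142, 0.0, 1.719]
ft_force: [0.2, 0.0, -1.4]
opening: 0.251
grip_force: 30.0
```

Emit:
move_arm:
  moves: [0, 0, 0.01, 0, 0, 0, 0.01, 0, 0, 0, 0, 0, 0, 0, 0, 0]

```text
t: 34.65
eef_pos: [631.4, 237.0, -8.2]
tcp_rot: [-3.142, 0.0, 1.718]
ft_force: [0.3, -0.2, -1.8]
opening: 0.249
grip_force: 30.0
```

Emit:
move_arm:
  moves: [0, 0, 0.01, 0, 0, 0, 0.01, 0, 0, 0, 0, 0, 0, 0, 0, 0]

```text
t: 35.15
eef_pos: [631.5, 237.0, -11.2]
tcp_rot: [3.142, 0.0, 1.719]
ft_force: [0.1, -0.1, -1.4]
opening: 0.253
grip_force: 30.0
```

Emit:
move_arm:
  moves: [0, 0, 0.01, 0, 0, 0, 0.01, 0, 0, 0, 0, 0, 0, 0, 0, 0]

```text
t: 35.65
eef_pos: [631.4, 237.0, -14.2]
tcp_rot: [-3.142, 0.0, 1.719]
ft_force: [-0.4, -0.1, -0.9]
opening: 0.249
grip_force: 30.0
```

Emit:
move_arm:
  moves: [0, 0, 0.01, 0, 0, 0, 0.01, 0, 0, 0, 0, 0, 0, 0, 0, 0]

```text
t: 36.15
eef_pos: [631.5, 237.0, -17.3]
tcp_rot: [3.142, 0.0, 1.719]
ft_force: [-0.3, -0.2, -0.3]
opening: 0.252
grip_force: 30.0
```

Emit:
move_arm:
  moves: [0, 0, 0.005, 0, 0, 0, 0, 0, 0, 0, 0, 0]

```text
t: 36.52
eef_pos: [631.4, 237.0, -18.1]
tcp_rot: [-3.141, 0.0, 1.719]
ft_force: [-0.2, 0.7, -1.5]
opening: 0.253
grip_force: 30.0
```

Underside is about 1 mm above the floor. Release and rise.

Emit:
move_arm:
  moves: [0, 0, 0, 0, 0, 0, 0, 0, 0, 0, 0, 0, 0, 0, 0, 0, 0, 0, 0, 0, 0, 0, 0, 0]
  claw: 60

```text
t: 37.28
eef_pos: [631.4, 237.0, -18.0]
tcp_rot: [-3.142, 0.0, 1.719]
ft_force: [0.8, -0.3, -0.6]
opening: 0.627
grip_force: 0.0
```

Emit:
move_arm:
  moves: [0, 0, -0.05, 0, 0, 0, -0.1, 0, 0, 0, -0.2, 0, 0, 0, -0.3, 0, 0, 0, -0.3, 0, 0, 0, -0.3, 0, 0, 0, 0, 0, 0, 0, 0, 0]

```text
t: 38.28
eef_pos: [631.0, 236.9, 169.7]
tcp_rot: [-3.142, 0.0, 1.719]
ft_force: [0.3, 0.2, -0.2]
opening: 0.632
grip_force: 0.0
```

```bash
python3 - <<'E'
from h import *
st=monitor.state();print(st["eef_pos"],st["ft_force"],st["opening"])
s=viewer.camera_info("scene");b=viewer.read_camera("scene")[...,::-1].astype(int);i=viewer.camera_info("wrist");w=viewer.read_camera("wrist")[...,::-1].astype(int)
p=np.array([631.4,237,0]);d=np.array([-np.cos(1.719),-np.sin(1.719),0])
for n,q,z in (("handle",p,45),("rear",p-34*d,45),("clip",p+48*d,19),("nose",p+94*d,7)):
    for c,im in ((s,b),(i,w)):
        u=proj(c,q+[0,0,z]).round().astype(int);print(n,u,im[u[1],u[0]] if 0<=u[1]<384 and 0<=u[0]<512 else None)
u=proj(s,p+48*d+[0,0,19]).round().astype(int);R=b[u[1]-15:u[1]+15,u[0]-15:u[0]+15];m=(R.max(2)-R.min(2)<25)&(R.max(2)>80);yy,xx=np.where(m)
print("grey px",m.sum(),xx.mean()+u[0]-15,yy.mean()+u[1]-15, onz(s,(xx.mean()+u[0]-15,yy.mean()+u[1]-15),15))
E
```

```text
[631.04697336 236.91587209 169.6936827 ] [ 0.31166554  0.2372618  -0.19543511] 0.6316803389702254
handle [342 183] [ 92 142 182]
handle [261 177] [142 204 239]
rear [349 178] [ 81 121 145]
rear [261 146] [ 64  94 116]
clip [330 198] [136 145 149]
clip [261 211] [211 223 227]
nose [319 209] [ 82 132 169]
nose [261 242] [ 96 135 175]
grey px 73 329.7671232876712 196.57534246575344 [630.76978794 196.66805137  15.        ]
```

Handle, clip and nose all show at their predicted places inside the tray, and the gripper is clear. Handing in.

```bash
python3 - <<'E'
from cell import order,monitor
print(monitor.state()["t"],order.job_done())
E
```

```text
the job is handed in; nothing more can be done
38.375 None
```

I took the clip off the rod on the wedge, set both down in the tray and handed in at 38.4 s; the hand-in returned no verdict, but the last camera check found the handle, clip and nose where expected inside the tray.

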